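# Load a collar nut into the drilling nest, collar down

## Robot

A 7-joint arm with a two-finger parallel gripper is mounted at the origin on a cart in front of the work surface, level with it; the furniture and walls round the work are solid. World frame = base frame: x ahead of the robot, y to its left, z up, the work surface at z = 0. Lengths are in m, angles in degrees, forces in N, time in s.
With the tool pointing down it reaches from about 0.425 to 0.875 m from the base axis. Payload 4.7 kg.
Tool frame: the origin (TCP) lies between the finger pads; the fingertips stand env.finger_overhang ahead of it and the grasp point (between the pads) lies 5 mm behind it (env.finger_overhang is the distance from the TCP to the fingertips, in m); z points along the fingers, y is the line along which they close (so a half turn about z gives the same grasp; the last joint's range is limited). The gripper opens to 87 mm and grips with 3 to 60 N. Pads are 19 mm wide; open, the fingers measure 117 mm over their backs; the gripper's body (75 mm by 190 mm) begins 51 mm behind the grasp point.
Start: joints at [68.703, 18.392, -4.016, 83.108, 1.295, 78.541, -3.26], TCP at [0.245, -0.602, 0.237] pointing down, gripper open.
Joint ranges: [-163.93, 163.93], [-17.29, 119.83], [-79.2, 71.16], [3.27, 140.29], [-89.18, 269.18], [5.43, 117.66], [-154.24, 154.24]. Speed limits (degrees/s): [147.25, 147.25, 180, 180, 180, 180, 180].

## Interface

Orientations are given as [roll, pitch, yaw] about the fixed x, y, z axes, in that order (R = Rz(yaw) Ry(pitch) Rx(roll)).
In Python, from cell import telemetry, eyes, env, models gives the robot as it stands. The module is installed in compiled form; this text tells all that it offers.
- The arm moves only by the tool drive_tool, never from a script. Its arguments are lists of equal length, an entry for each row: "angular": the turn, a rotation vector about the tool's x, y, z in rad, a list of three; "delta_pos": the shift along the tool's x, y, z in cm, a list of three; "gripper": the finger opening in cm, from 0 to 8.7. A call has 1 to 20 rows; each row shifts and turns the commanded pose from where the row before left it, along the tool's axes as they then stand; what a row does not reach is not made up. A row lasts 1/10 s, in which the tool goes at most 50 mm and 8.59 degrees, less where a joint would pass 70% of its speed; a pose out of reach is approached as far as the arm can. A call with a gripper value outside its range is refused whole. The fingers move at their own pace and stop on an object; "squeeze" is the grip in N (left out, the last holds). Time passes only in rows, so rows that do not move let the fingers close. It gives the time, the measured TCP pose, the force, the opening and the grip force at its end, in the units of the state.
- telemetry.get_obs(): the state, without advancing time (a new reading comes with each control period).
- eyes.read_camera(name): name is "scene" or "top" or "wrist"; returns a dict with "pixels" (480x640x3 uint8, red, green, blue), "mtx" (3x3 intrinsics, pixels), "origin" and "orientation" of the camera in the world. Camera axes: x right, y down, z forward; pixel columns grow to the right and rows downward; lengths in m; the calibration is good to about 2 mm. A picture is of the moment at which its call begins. There is no depth.
- env.sign_off(): hands the job in; it is judged then, once.
Trained networks look in a picture, given as the dict that the camera call returned (one of the last four; its "shot" number tells which), for a name from the list of things; names that differ only in an ending like _2 or _b are one class to them, and where a whole thing is asked for, a point or a joint stands for the part that bears it (a point fixed in the world has none). Each returns a list of dicts, best first, with "p" (0 to 1); they miss things now and then, are a little off and sometimes report something else, mostly with a low value. They report only what shows in the picture. A call takes as long as a camera call. They do not tell look-alikes from the thing itself.
- models.search_frame(picture, target): "centre" ([column, row] in pixels, amid what is visible of it).
- models.cut_out(picture, target): "pixels" (480x640 bool, what is visible of it) and "centre" ([column, row] in pixels, amid what is visible of it).
The state is a dict: "time_s": time; "qpos": joint angles; "joint_velocities": joint speeds; "effort": joint torques, N m; "tool_pos": TCP position; "tool_rot": TCP orientation; "force": force on the tool from outside, world axes, zero at the start; "wrist_torque": the same for the moment, N m; "grip_width": finger opening in m; "grasp_force": force on a finger pad.
Only numpy, scipy, OpenCV 4.12 (cv2) and the standard library are available. Lean on these libraries where they do the work, as an engineer would, in place of code of your own. Each camera call takes 0.05 s, during which the arm holds its last target. There are 200 camera calls.

## Task

Load the blue drilling nest: take the steel collar nut that stands on its wide round collar (hexagon upwards) and lower it into the round pocket, still collar down, until it rests flat on the pocket floor, then let go. Leave the other nut, the one standing upside down with its collar on top, where it is.

Things in the scene. Friction and masses are not known exactly. Their poses are not given: they have to be found in the camera images.
- nut: the steel collar nut to load: a hexagon 36 mm across flats standing on a round collar 50 mm in diameter and 6 mm thick; 36 mm tall in all, open bore of about 23 mm, about 0.2 kg. It stands collar down on the bench (z = 0). Origin: centre of the collar's underside; z points up out of the hexagon end; two of the six flats face +y and -y (the others every 60 degrees), so it can be gripped from above across its y axis, on the hexagon between 8 and 36 mm above its origin.
- spare_nut: an identical steel collar nut standing upside down on its hexagon end, collar on top, on the other side of the nest (one nut stands to its left, one to its right); not to be moved. Origin: centre of its underside (the hexagon end), z up; collar at 30 to 36 mm height.
- pocket (a point): centre of the floor of the round pocket in the blue nest block. The block is fixed to the bench, 100 x 100 mm and 20 mm high; the pocket is 70 mm in diameter and 9 mm deep, its black floor 11 mm above the bench. z up; x and y along the block's edges.
Things that resemble listed ones, but are neither listed nor needed, are in the scene too. What is shaped like the nut but brown is not meant.

How it is judged (in metres and radians):
On the way:
1. the nut is lowered into the pocket while still held: collar down, over the pocket, its underside within 15 mm of the pocket floor (contact force between the fingers and nut above 1 N and horizontal distance between nut and pocket below 0.012 m and z of nut in the frame of pocket below 0.015 m and angle between nut's own z axis and vertical below 0.26 rad), for 0.05 s.
At the end, for the whole second after the job is handed in: the nut rests in the pocket, released and still: its collar flat on the pocket floor (within 3 mm in height and 0.1 rad of upright), collar down, its axis within 12 mm of the pocket's centre; the other nut is within 30 mm of where it began (horizontal distance between nut and pocket below 0.012 m and z of nut in the frame of pocket between -0.003 and 0.003 m and angle between nut's own z axis and vertical below 0.1 rad and linear speed of nut below 0.02 m/s and distance of spare_nut from where it was at the start of the episode below 0.03 m); the robot touches nothing.
It fails at once if the other nut, collar on top, is moved by more than 30 mm or tipped over (distance of spare_nut from where it was at the start of the episode above 0.03 m or angle between spare_nut's own z axis and vertical above 0.5 rad).
It also fails if it takes over 32 s, if anything falls off the work surface, if the arm or the gripper's body presses on something with over 40 N, if the wrist force passes 120 N, or if a joint passes its speed limit or range.

## Working session

There is one attempt and no reset: what is moved stays moved. The work goes in short steps, Python scripts to look and compute and a tool call to move; the robot and the scene stay as the last step left them, time stands still between calls to the robot, and variables do not carry over. Pictures are saved under pics/ and viewed, at most 10 in all, crops included, and the job is handed in when it is done.

Besides the shell and the picture viewer there is one more tool, called by a JSON object that holds its "api" and its "payload", one argument or row to a line. drive_tool: Moves the arm, as the interface text tells. Its arguments: {"type":"object","properties":{"angular":{"type":"array","items":{"type":"array","items":{"type":"number"}}},"delta_pos":{"type":"array","items":{"type":"array","items":{"type":"number"}}},"gripper":{"type":"array","items":{"type":"number"}},"squeeze":{"type":"number"}},"required":["angular","delta_pos","gripper"]}

```bash
mkdir -p pics; cat > h.py <<'E'
import numpy as np, cv2
from scipy.spatial.transform import Rotation as R
from cell import telemetry, eyes, env, models
def Rm(o):
    o=np.array(o,float)
    if o.shape==(3,3): return o
    return R.from_euler('xyz',o,degrees=True).as_matrix()
def ray(p,uv,z):
    d=Rm(p['orientation'])@np.linalg.inv(p['mtx'])@np.array([uv[0],uv[1],1.])
    o=np.array(p['origin']); return o+d*(z-o[2])/d[2]
def proj(p,X):
    c=np.array(p['mtx'])@Rm(p['orientation']).T@(np.array(X)-np.array(p['origin'])); return c[:2]/c[2]
def save(p,n): cv2.imwrite('pics/'+n,p['pixels'][:,:,::-1])
E
python3 - <<'E'
from h import *
for n in ('top','scene'):
    p=eyes.read_camera(n); save(p,n+'0.png'); print(n,p['origin'],p['orientation'],p['mtx'])
    for t in ('nut','spare_nut','pocket'):
        try:
            for d in models.search_frame(p,t): print(t,d,ray(p,d['centre'],0.02).round(3))
        except Exception as e: print(t,e)
print(telemetry.get_obs(),env.finger_overhang)
E
```

```text
top [0.36578789 0.04394888 1.04849795] [-172.37173201    0.52943152  -89.39580587] [[505.95645989   0.         324.23117141]
 [  0.         505.95645989 229.61899827]
 [  0.           0.           1.        ]]
nut {'centre': [513.1, 252.8], 'p': 0.86} [ 0.459 -0.329  0.02 ]
nut {'centre': [464.3, 253.6], 'p': 0.74} [ 0.457 -0.23   0.02 ]
spare_nut {'centre': [179.7, 243.7], 'p': 0.59} [0.472 0.351 0.02 ]
pocket {'centre': [410.8, 232.8], 'p': 0.95} [ 0.499 -0.122  0.02 ]
scene [-0.44363425  0.81412681  0.62355858] [-115.23671216    0.8739452  -130.284155  ] [[520.30301847   0.         327.75404739]
 [  0.         520.30301847 229.82312338]
 [  0.           0.           1.        ]]
nut {'centre': [426.3, 208.8], 'p': 0.75} [ 0.455 -0.317  0.02 ]
nut {'centre': [409.3, 216.3], 'p': 0.64} [ 0.452 -0.239  0.02 ]
spare_nut {'centre': [229.3, 283.5], 'p': 0.76} [0.472 0.34  0.02 ]
pocket {'centre': [366.0, 227.8], 'p': 0.81} [ 0.479 -0.093  0.02 ]
{'time_s': 0.4, 'qpos': array([68.7041651 , 18.39834828, -4.01728243, 83.11868637,  1.29517778,
       78.53966258, -3.25859697]), 'joint_velocities': array([-0.00791536, -0.0595333 , -0.08112668, -0.01892891,  0.00181239,
       -0.03063596,  0.0161334 ]), 'effort': array([ 3.20271647e-04, -4.90454042e+01, -4.01992332e-01, -3.12290382e+01,
       -6.33829180e-02,  3.63488181e-02,  4.93318657e-05]), 'tool_pos': array([ 0.24454333, -0.60217634,  0.23641611]), 'tool_rot': array([-1.79988467e+02,  2.95265994e-03,  2.21074383e+01]), 'force': array([-0.08768386,  0.43429059, -0.50004981]), 'wrist_torque': array([ 0.00943745, -0.01664146,  0.00404915]), 'grasp_force': 0.0, 'grip_width': 0.08658580236823134} 0.014
```

View pics/top0.png

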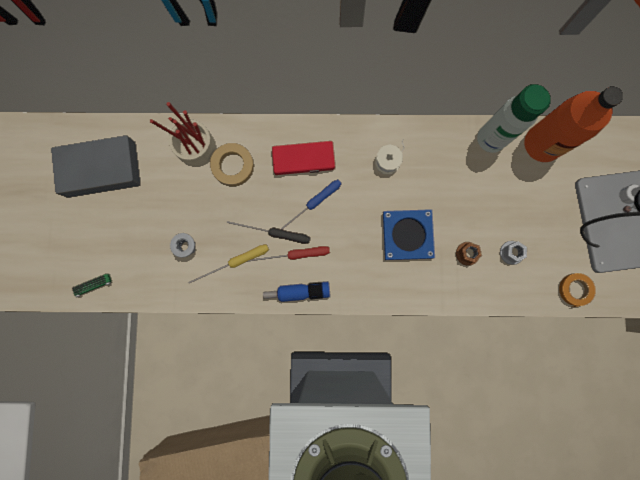

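```bash
python3 - <<'E'
import cv2,numpy as np
a=cv2.imread('pics/top0.png')[190:310,370:570]
b=cv2.imread('pics/scene0.png')[150:290,330:480]
c=cv2.imread('pics/top0.png')[200:290,130:230]
a=cv2.resize(a,None,fx=4,fy=4);b=cv2.resize(b,None,fx=3.4,fy=3.4)
cv2.imwrite('pics/a.png',a);cv2.imwrite('pics/b.png',b)
E
```

```text
(no output)
```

View pics/a.png

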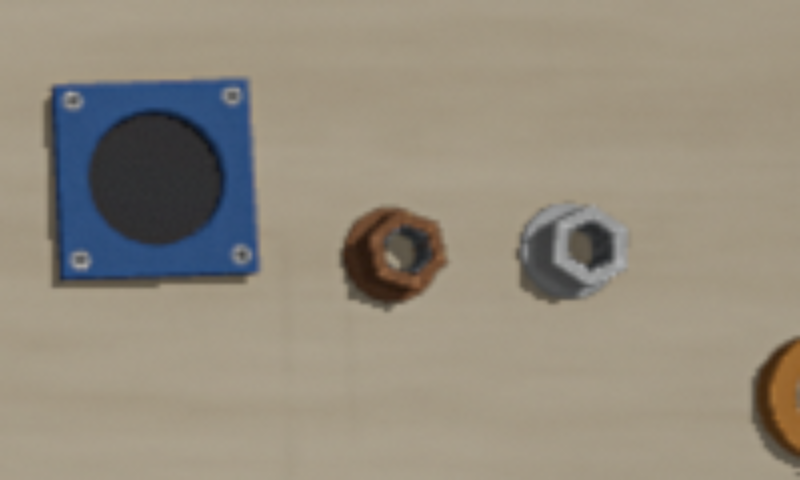

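View pics/scene0.png

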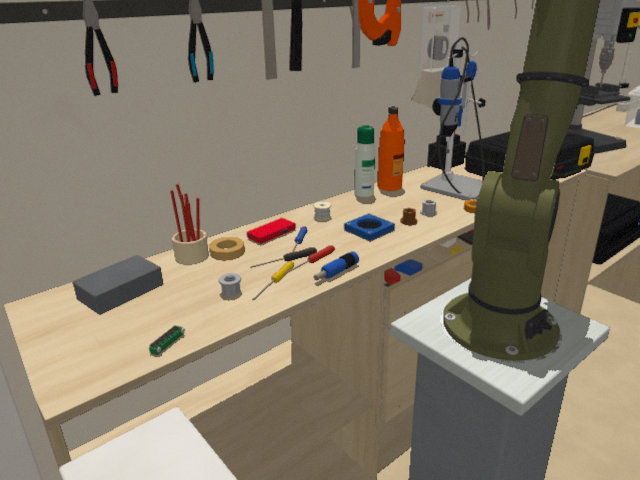

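Candidates in the top view are grey at (513,253), hexagon up, to the right of the nest; brown at (468,253), a decoy; and grey at (182,246), collar on top (its scene view at (229,284) shows the wide part above), which is the spare. I choose (513,253). The crop confirms steel, hexagon up, collar below. The nest is at (410,234).

{"api": "drive_tool", "payload": {
  "angular": [
    [0, 0, 0],
    [0, 0, 0],
    [0, 0, 0],
    [0, 0, 0],
    [0, 0, 0],
    [0, 0, 0],
    [0, 0, 0],
    [0, 0, 0],
    [0, 0, 0],
    [0, 0, 0],
    [0, 0, 0],
    [0, 0, 0],
    [0, 0, 0],
    [0, 0, 0]
  ],
  "delta_pos": [
    [1.25, -3.1, 0],
    [1.25, -3.1, 0],
    [1.25, -3.1, 0],
    [1.25, -3.1, 0],
    [1.25, -3.1, 0],
    [1.25, -3.1, 0],
    [3.4, 0.1, 0.5],
    [3.4, 0.1, 0.5],
    [3.4, 0.1, 0.5],
    [3.4, 0.1, 0.5],
    [3.4, 0.1, 0.5],
    [3.4, 0.1, 0.5],
    [0, 0, 0],
    [0, 0, 0]
  ],
  "gripper": [7, 7, 7, 7, 7, 7, 7, 7, 7, 7, 7, 7, 7, 7]
}}

```text
time_s: 1.8
tool_pos: [0.4356, -0.33, 0.2063]
tool_rot: [-180.0, 0.0, 22.2]
force: [-0.6, -0.0, 0.5]
grip_width: 0.0699
grasp_force: 0.0
```

```bash
python3 - <<'E'
from h import *
p=eyes.read_camera('wrist'); save(p,'w1.png'); print(p['origin'],p['orientation'])
for d in models.cut_out(p,'nut'):
    print(d['p'],d['centre'],ray(p,d['centre'],0.02).round(4))
for d in models.search_frame(p,'pocket'): print('pocket',d,ray(p,d['centre'],.011).round(4))
# top-view pocket via blue/dark
t=eyes.read_camera('top')
im=t['pixels']; hsv=cv2.cvtColor(im,cv2.COLOR_RGB2HSV)
m=((hsv[...,0]>100)&(hsv[...,0]<125)&(hsv[...,1]>120)).astype(np.uint8); m[:,:375]=0;m[:200]=0;m[280:]=0;m[:,445:]=0
c=max(cv2.findContours(m,0,2)[0],key=cv2.contourArea); r=cv2.minAreaRect(c); print('block',r,ray(t,r[0],.02),ray(t,[517.5,252],.036))
print({k:telemetry.get_obs()[k] for k in('time_s','tool_pos','tool_rot','grip_width')})
E
```

```text
[ 0.51112369 -0.30011858  0.35445732] [ 1.62852613e+02  1.28769116e-02 -6.77749902e+01]
0.61 [333.1, 184.9] [ 0.4658 -0.3291  0.02  ]
0.6 [247.3, 149.6] [ 0.4659 -0.2478  0.02  ]
pocket {'centre': [117.7, 59.1], 'p': 0.67} [ 0.4937 -0.1219  0.011 ]
block ((408.0660095214844, 234.54624938964844), (47.975040435791016, 49.103485107421875), 88.15238952636719) [ 0.49486265 -0.11666058  0.02      ] [ 0.45972783 -0.33230615  0.036     ]
{'time_s': 2.0, 'tool_pos': array([ 0.43418708, -0.33157785,  0.20682599]), 'tool_rot': array([1.79959487e+02, 2.89176483e-02, 2.19724916e+01]), 'grip_width': 0.07016597629643434}
```

View pics/w1.png

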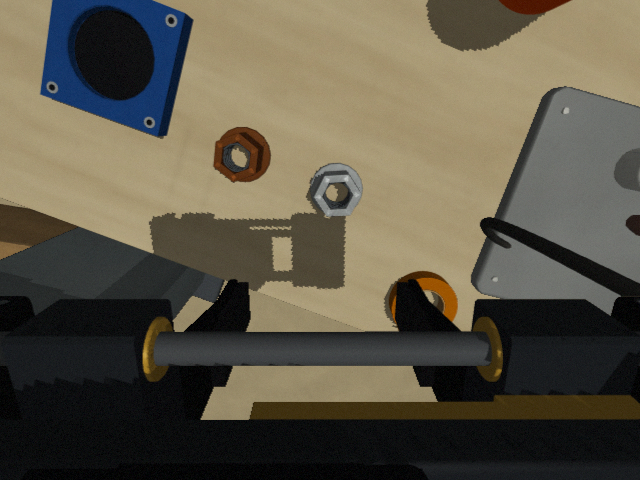

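```bash
cat >> h.py <<'E'
from scipy.optimize import differential_evolution as DE
def grad(p):
    g=cv2.GaussianBlur(p['pixels'],(0,0),1.0).astype(np.float32)
    return np.hypot(cv2.Sobel(g,-1,1,0),cv2.Sobel(g,-1,0,1)).max(2).clip(0,150)
def P(p,X):
    c=(X-np.array(p['origin']))@Rm(p['orientation'])@np.array(p['mtx']).T; return c[:,:2]/c[:,2:]
def circ(x,y,z,r):
    a=np.linspace(0,2*np.pi,120); return np.c_[x+r*np.cos(a),y+r*np.sin(a),0*a+z]
def hexa(x,y,z,th,af=.036,z0=0):
    v=np.radians(th+30+60*np.arange(7)); V=af/np.sqrt(3)*np.c_[np.cos(v),np.sin(v)]
    t=np.linspace(0,1,20)[:,None]; L=np.vstack([V[i]*(1-t)+V[i+1]*t for i in range(6)])
    return np.c_[x+L[:,0],y+L[:,1],0*L[:,0]+z]
def score(g,p,X):
    q=P(p,X).astype(np.float32); return cv2.remap(g,q[None,:,0],q[None,:,1],1).mean()
def fit_nut(p,x0,y0,z=0,w=.012):
    g=grad(p); f=lambda v:-score(g,p,hexa(v[0],v[1],z+.036,v[2]))-.6*score(g,p,circ(v[0],v[1],z+.006,.025))
    r=DE(f,[(x0-w,x0+w),(y0-w,y0+w),(-30,30)],seed=1); return r.x,r.fun
def fit_pocket(p,x0,y0,w=.012):
    g=grad(p); f=lambda v:-score(g,p,circ(v[0],v[1],.020,.035))
    r=DE(f,[(x0-w,x0+w),(y0-w,y0+w)],seed=1); return r.x,r.fun
E
python3 - <<'E'
from h import *
w=eyes.read_camera('wrist');t=eyes.read_camera('top')
print('nut w',fit_nut(w,.464,-.33)); print('nut t',fit_nut(t,.464,-.33))
print('poc w',fit_pocket(w,.495,-.119)); print('poc t',fit_pocket(t,.495,-.119))
v,_=fit_nut(w,.464,-.33); im=cv2.resize(w['pixels'][140:240,280:390,::-1],None,fx=5,fy=5)
for X in (hexa(v[0],v[1],.036,v[2]),circ(v[0],v[1],.006,.025)):
    q=((P(w,X)-[280,140]+.5)*5).astype(int); cv2.polylines(im,[q],True,(0,0,255),1)
cv2.imwrite('pics/c.png',im)
E
```

```text
nut w (array([ 0.46041629, -0.33410748, 25.06336076]), np.float32(-171.63896))
nut t (array([  0.45359229,  -0.33173537, -15.03981888]), np.float64(-165.12783813476562))
poc w (array([ 0.49561813, -0.12045575]), np.float64(-134.57522583007812))
poc t (array([ 0.49656008, -0.11779497]), np.float64(-149.78018188476562))
```

View pics/c.png

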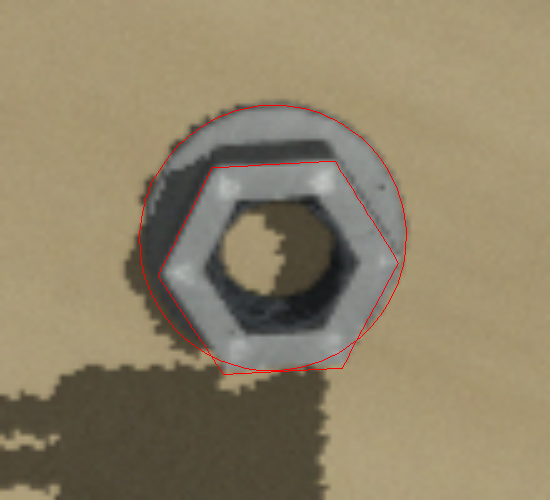

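The wrist image shows the steel nut at (333,185), with the fitted outline lying on its edges. Its flat normals are at 25° mod 60, so I turn to yaw 55 and close along the -35° normal.

{"api": "drive_tool", "payload": {
  "angular": [
    [0, 0, 0],
    [0, 0, 0],
    [0, 0, 0],
    [0, 0, -0.115],
    [0, 0, -0.115],
    [0, 0, -0.115],
    [0, 0, -0.115],
    [0, 0, -0.115],
    [0, 0, 0],
    [0, 0, 0],
    [0, 0, 0]
  ],
  "delta_pos": [
    [0.77, 0.38, 2.0],
    [0.77, 0.38, 2.0],
    [0.78, 0.38, 2.0],
    [0, 0, 0.5],
    [0, 0, 0.5],
    [0, 0, 0.5],
    [0, 0, 0.5],
    [0, 0, 0.5],
    [0, 0, 0],
    [0, 0, 0],
    [0, 0, 0]
  ],
  "gripper": [6.5, 6.5, 6.5, 6.5, 6.5, 6.5, 6.5, 6.5, 6.5, 6.5, 6.5]
}}

```text
time_s: 3.2
tool_pos: [0.4611, -0.3327, 0.122]
tool_rot: [180.0, 0.0, 54.9]
force: [0.7, 0.5, 0.8]
grip_width: 0.0647
grasp_force: 0.0
```

```bash
python3 - <<'E'
from h import *
w=eyes.read_camera('wrist')
v,f=fit_nut(w,.460,-.333); print(v,f); im=w['pixels'][:,:,::-1].copy()
for X in (hexa(v[0],v[1],.036,v[2]),circ(v[0],v[1],.006,.025)):
    cv2.polylines(im,[P(w,X).astype(int)],True,(0,0,255),1)
cv2.imwrite('pics/d.png',im)
print({k:telemetry.get_obs()[k] for k in('time_s','tool_pos','tool_rot','grip_width')})
E
```

```text
[ 0.46124333 -0.33405716 24.7360845 ] -106.35433959960938
{'time_s': 3.25, 'tool_pos': array([ 0.46120548, -0.33261896,  0.12201967]), 'tool_rot': array([1.79953634e+02, 1.14023195e-02, 5.49467709e+01]), 'grip_width': 0.06515577465191129}
```

View pics/d.png

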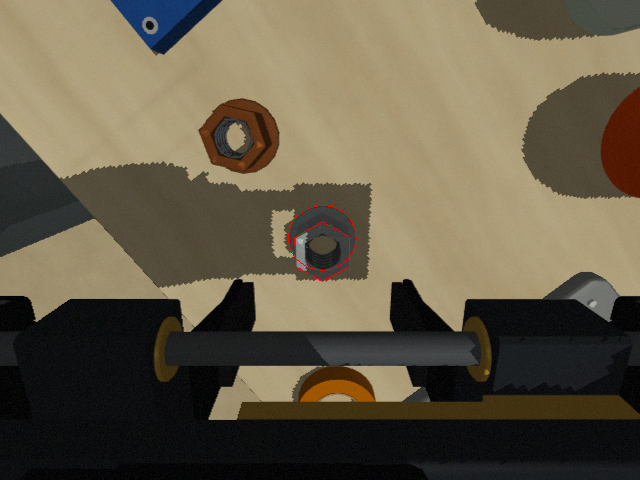

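The fitted outline sits on the nut at (322,245), 1.5 mm from the tool axis, and the angle matches. I descend and grip.

{"api": "drive_tool", "payload": {
  "angular": [
    [0, 0, 0],
    [0, 0, 0],
    [0, 0, 0],
    [0, 0, 0],
    [0, 0, 0],
    [0, 0, 0],
    [0, 0, 0],
    [0, 0, 0],
    [0, 0, 0],
    [0, 0, 0],
    [0, 0, 0],
    [0, 0, 0],
    [0, 0, 0],
    [0, 0, 0],
    [0, 0, 0],
    [0, 0, 0],
    [0, 0, 0],
    [0, 0, 0]
  ],
  "delta_pos": [
    [-0.1, 0.1, 1.4],
    [0, 0, 1.6],
    [0, 0, 1.6],
    [0, 0, 1.5],
    [0, 0, 1.5],
    [0, 0, 1.0],
    [0, 0, 0.6],
    [0, 0, 0.4],
    [0, 0, 0],
    [0, 0, 0],
    [0, 0, 0],
    [0, 0, 0],
    [0, 0, 0],
    [0, 0, 0],
    [0, 0, 0],
    [0, 0, 0],
    [0, 0, 0],
    [0, 0, 0]
  ],
  "gripper": [6.5, 6.5, 6.5, 6.5, 6.5, 6.5, 6.5, 6.5, 6.5, 3, 3, 3, 3, 3, 3, 3, 3, 3],
  "squeeze": 25
}}

```text
time_s: 5.05
tool_pos: [0.4613, -0.3338, 0.0258]
tool_rot: [-180.0, 0.0, 55.0]
force: [-1.6, 0.4, 3.6]
grip_width: 0.0358
grasp_force: 25.0
```

{"api": "drive_tool", "payload": {
  "angular": [
    [0, 0, 0],
    [0, 0, 0],
    [0, 0, 0],
    [0, 0, 0],
    [0, 0, 0],
    [0, 0, 0],
    [0, 0, 0],
    [0, 0, 0],
    [0, 0, 0],
    [0, 0, 0],
    [0, 0, 0],
    [0, 0, 0],
    [0, 0, 0],
    [0, 0, 0],
    [0, 0, 0],
    [0, 0, 0],
    [0, 0, 0],
    [0, 0, 0],
    [0, 0, 0]
  ],
  "delta_pos": [
    [0, 0, -0.7],
    [0, 0, -1.5],
    [0, 0, -1.8],
    [0, 0, -1.8],
    [0, 0, -1.5],
    [0, 0, -0.7],
    [1.0, -0.5, 0],
    [2.0, -1.0, 0],
    [2.4, -1.15, 0],
    [2.4, -1.15, 0],
    [2.4, -1.15, 0],
    [2.4, -1.15, 0],
    [2.4, -1.15, 0],
    [2.0, -1.0, 0],
    [1.6, -0.75, 0],
    [1.0, -0.45, 0],
    [0, 0, 0],
    [0, 0, 0],
    [0, 0, 0]
  ],
  "gripper": [3, 3, 3, 3, 3, 3, 3, 3, 3, 3, 3, 3, 3, 3, 3, 3, 3, 3, 3]
}}

```text
time_s: 6.95
tool_pos: [0.4958, -0.1202, 0.1053]
tool_rot: [-180.0, 0.0, 54.9]
force: [-0.4, 0.4, -2.8]
grip_width: 0.0357
grasp_force: 25.0
```

```bash
python3 - <<'E'
from h import *
w=eyes.read_camera('wrist'); o=telemetry.get_obs(); tp=o['tool_pos']; print(o['time_s'],tp,o['tool_rot'],o['grip_width'],o['grasp_force'])
z=tp[2]-.0258
print('nut',fit_nut(w,tp[0],tp[1],z)); print('poc',fit_pocket(w,.496,-.119,.01))
v=fit_nut(w,tp[0],tp[1],z)[0]; q=fit_pocket(w,.496,-.119,.01)[0]; im=w['pixels'][:,:,::-1].copy()
for X in (hexa(v[0],v[1],z+.036,v[2]),circ(v[0],v[1],z+.006,.025),circ(q[0],q[1],.02,.035)):
    cv2.polylines(im,[P(w,X).astype(int)],True,(0,0,255),1)
cv2.imwrite('pics/e.png',im)
E
```

```text
7.0 [ 0.49583852 -0.12018726  0.1053417 ] [-1.79989564e+02  3.26637425e-02  5.49386976e+01] 0.03564169840517227 24.99957874417305
nut (array([ 0.50768473, -0.13039332, -1.98263963]), np.float64(-97.57073211669922))
poc (array([ 0.49540699, -0.1198253 ]), np.float64(-72.76753234863281))
```

View pics/e.png

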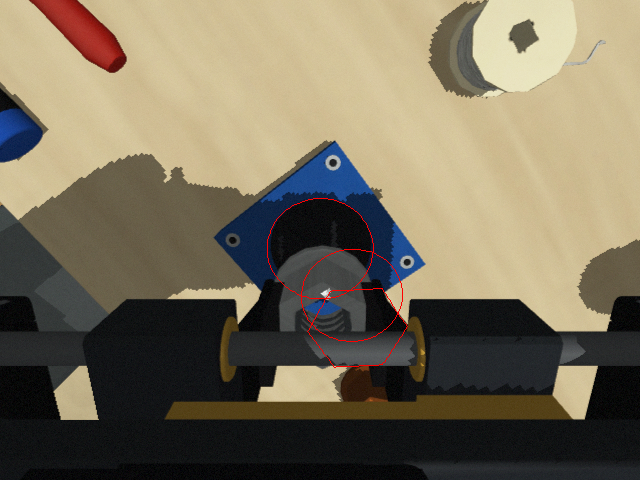

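The picture shows the nut held upright, with its collar at about (322,290). The pocket outline fits at (320,248), putting its centre within 1 mm of the tool axis; the nut outline misfit among the fingers and I ignore it. I lower the nut.

{"api": "drive_tool", "payload": {
  "angular": [
    [0, 0, 0],
    [0, 0, 0],
    [0, 0, 0],
    [0, 0, 0],
    [0, 0, 0],
    [0, 0, 0],
    [0, 0, 0],
    [0, 0, 0],
    [0, 0, 0],
    [0, 0, 0],
    [0, 0, 0]
  ],
  "delta_pos": [
    [0, 0, 0.8],
    [0, 0, 1.3],
    [0, 0, 1.3],
    [0, 0, 1.2],
    [0, 0, 0.8],
    [0, 0, 0.6],
    [0, 0, 0.4],
    [0, 0, 0.3],
    [0, 0, 0.1],
    [0, 0, 0],
    [0, 0, 0]
  ],
  "gripper": [3, 3, 3, 3, 3, 3, 3, 3, 3, 3, 3]
}}

```text
time_s: 8.1
tool_pos: [0.4965, -0.119, 0.0379]
tool_rot: [180.0, -0.0, 55.0]
force: [-0.0, -0.6, -1.9]
grip_width: 0.0362
grasp_force: 25.0
```

{"api": "drive_tool", "payload": {
  "angular": [
    [0, 0, 0],
    [0, 0, 0],
    [0, 0, 0]
  ],
  "delta_pos": [
    [0, 0, 0.1],
    [0, 0, 0.04],
    [0, 0, 0]
  ],
  "gripper": [3, 3, 3]
}}

```text
time_s: 8.4
tool_pos: [0.4965, -0.1191, 0.0367]
tool_rot: [180.0, 0.0, 55.0]
force: [-1.7, 0.2, 2.9]
grip_width: 0.0359
grasp_force: 25.0
```

Contact is felt: the force went from -1.9 N to +2.9 N at the expected height. I release and retreat.

{"api": "drive_tool", "payload": {
  "angular": [
    [0, 0, 0],
    [0, 0, 0],
    [0, 0, 0],
    [0, 0, 0],
    [0, 0, 0],
    [0, 0, 0],
    [0, 0, 0],
    [0, 0, 0],
    [0, 0, 0],
    [0, 0, 0],
    [0, 0, 0],
    [0, 0, 0],
    [0, 0, 0],
    [0, 0, 0],
    [0, 0, 0]
  ],
  "delta_pos": [
    [0, 0, 0],
    [0, 0, 0],
    [0, 0, 0],
    [0, 0, 0],
    [0, 0, 0],
    [0, 0, 0],
    [0, 0, -0.5],
    [0, 0, -1.2],
    [0, 0, -2],
    [0, 0, -2.5],
    [0, 0, -2.5],
    [0, 0, -2],
    [0, 0, -1],
    [0, 0, 0],
    [0, 0, 0]
  ],
  "gripper": [6, 6, 6, 6, 6, 6, 6, 6, 6, 6, 6, 6, 6, 6, 6]
}}

```text
time_s: 9.9
tool_pos: [0.4958, -0.1189, 0.1527]
tool_rot: [-180.0, 0.0, 55.0]
force: [-0.3, -0.1, 0.5]
grip_width: 0.0597
grasp_force: 0.0
```

```bash
python3 - <<'E'
from h import *
w=eyes.read_camera('wrist'); o=telemetry.get_obs(); print(o['time_s'],o['tool_pos'],o['grip_width'],o['force'])
v,f=fit_nut(w,.4955,-.1195,.011); q=fit_pocket(w,.4955,-.1195,.01)[0]; print(v,f,q); im=w['pixels'][:,:,::-1].copy()
for X in (hexa(v[0],v[1],.047,v[2]),circ(v[0],v[1],.017,.025)):
    cv2.polylines(im,[P(w,X).astype(int)],True,(0,0,255),1)
cv2.imwrite('pics/f.png',im)
E
```

```text
9.95 [ 0.49544363 -0.11881634  0.15219617] 0.05997091169375499 [-0.68655051  0.30702716  0.62891303]
[ 0.49681446 -0.11983495 24.37822452] -138.40484619140625 [ 0.49553272 -0.12014248]
```

View pics/f.png

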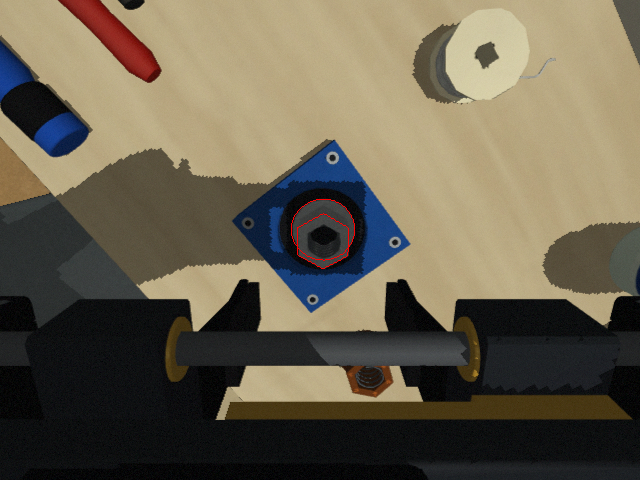

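The nut sits upright in the pocket at (323,232), about 1.3 mm off centre, and the fingers are clear.

```bash
python3 -c "
from cell import env; print(env.sign_off())"
```

```text
the job is handed in; nothing more can be done
None
```

The steel collar nut stands collar down in the blue nest's pocket, about 1.3 mm off centre by the last wrist picture; it is released, the spare nut was not approached, and the job was handed in at about 10 s, though sign-off returned no verdict.

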